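Set the slide carriage home and work the two-stop spotting pipette

ROBOT

A 6-joint arm with a two-finger parallel gripper is mounted at the origin on a cart in front of the work surface, level with it; the furniture and walls round the work are solid. World frame = base frame: x ahead of the robot, y to its left, z up, the work surface at z = 0. Lengths are in m, angles in degrees, forces in N, time in s.
With the tool pointing down it reaches from about 0.4 to 0.825 m from the base axis. Payload 7 kg.
Tool frame: the origin (TCP) lies at the very end of the fingers, on their centre line; the grasp point (between the pads) lies 19 mm behind it; z points along the fingers, y is the line along which they close (so a half turn about z gives the same grasp; the last joint's range is limited). The gripper opens to 85 mm and grips with 20 to 120 N. Pads are 22 mm wide; open, the fingers measure 114 mm over their backs; the gripper's body (76 mm by 85 mm) begins 54 mm behind the grasp point. The pads swing forward as they close: fully open they stand 13 mm farther back than shut.
Start: joints at [91.965, 20.546, 0.682, 0, -70.136, -16.507], TCP at [0.169, 0.653, 0.231] pointing down, gripper open.
Joint ranges: [-176.03, 176.03], [-82.01, 121.73], [-58.28, 71.71], [-173.87, 95.51], [-174.79, -0.11], [-173.66, 173.66]. Speed limits (degrees/s): [136.94, 136.94, 172.46, 180, 180, 180].

INTERFACE

Orientations are given as [roll, pitch, yaw] about the fixed x, y, z axes, in that order (R = Rz(yaw) Ry(pitch) Rx(roll)).
In Python, from bench import telemetry, imaging, env, spotter gives the robot as it stands.
- The arm moves only by the tool apply_moves, never from a script. Its argument "series" is a list of rows, each an object with "hand": the opening, from 0 (shut) to 1 (fully open); "translation": the shift along the tool's x, y, z in mm, a list of three; "roll": the turn about the tool's z in degrees. A call has 1 to 12 rows; each row is the pose to reach, as a shift and turn from the pose commanded when the call began, along the tool's axes at that moment; what a row does not reach only later rows make up. A row lasts 1/8 s, in which the tool goes at most 62.5 mm and 10.7 degrees, less where a joint would pass 70% of its speed; a pose out of reach is approached as far as the arm can. A call with a gripper value outside its range is refused whole. The fingers move at their own pace and stop on an object; "grip_force" is the grip in N (left out, the last holds). Time passes only in rows, so rows that repeat a pose let the fingers close. It gives the time, the measured TCP pose, the force, the opening and the grip force at its end, in the units of the state.
- telemetry.sense(): the state, without advancing time (a new reading comes with each control period).
- imaging.grab_frame(name): name is "scene" or "top"; returns the picture (400x640x3 uint8, blue, green, red); there is no depth.
- imaging.calibration(name): a dict with "fx", "fy", "cx", "cy" (pixels), "world_to_cam" (4x4, takes a point from world to camera coordinates). Camera axes: x right, y up, looking along -z (the intrinsics and any distortion apply to the point x, -y, -z); pixel columns grow to the right and rows downward; lengths in m; the calibration is good to about 2 mm. A picture is of the moment at which its call begins. calibration takes no time and is no camera call.
- env.sign_off(): hands the job in; it is judged then, once.
Trained networks look in the newest picture that a camera, given by its name, has taken for a name from the list of things; names that differ only in an ending like _2 or _b are one class to them, and where a whole thing is asked for, a point or a joint stands for the part that bears it (a point fixed in the world has none). Each returns a list of dicts, best first, with "p" (0 to 1); they miss things now and then, are a little off and sometimes report something else, mostly with a low value. They report only what shows in the picture. A call takes as long as a camera call. They do not tell look-alikes from the thing itself.
- spotter.look_for(name, camera): "box" ([centre column, centre row, width, height] in pixels, round what is visible of it).
- spotter.cut_out(name, camera): "region" (400x640 bool, what is visible of it) and "box" ([centre column, centre row, width, height] in pixels, round what is visible of it).
- spotter.pinpoint(name, camera): "location" ([column, row] in pixels: a listed point, or the origin of a listed thing).
The state is a dict: "clock": time; "joint_pos": joint angles; "qvel": joint speeds; "joint_torque": joint torques, N m; "position": TCP position; "tool_rot": TCP orientation; "ft_force": force on the tool from outside, world axes, zero at the start; "ft_torque": the same for the moment, N m; "opening": finger opening in m; "finger_force": force on a finger pad.
Only numpy, scipy, OpenCV 4.12 (cv2) and the standard library are available. Lean on these libraries where they do the work, as an engineer would, in place of code of your own. Each camera call takes 0.05 s, during which the arm holds its last target. There are 200 camera calls.

TASK

Pick up the marker pen and, with it, gently nudge the slide carriage of the spotting jig in along its rails until it is fully home against the stop hidden under the hood, then lay the marker back down on the counter well away from the jig. Then press the pipette's plunger straight down to its soft first stop, pause there for about a second, press on to the stiffer second stop and stay there for about a second, and let the plunger rise all the way again. Do not push the carriage with the fingers and leave the petri dish, the carton and the two dropper bottles where they stand.

Things in the scene. Friction and masses are not known exactly. Their poses are not given: they have to be found in the camera images.
- jig: spotting jig, fixed to the counter, pose varies. Origin: on the counter under the axis of the upright white pipette; z up, x = the way the carriage is pushed in. Grey base plate 175 x 110 x 8 mm, x = -75 to +100 mm. Behind the pipette a steel column (x = +72 mm) rises to 165 mm and clamps it: tip 42 mm up, barrel 31 mm and clamp rings 39 mm diameter, barrel top 170 mm up.
- rails (a point): open end of the two aluminium rails, midway between them at their top, 30 mm above the counter (jig x = -75 mm). The rails run along the jig's x to +95 mm, are 38 mm apart inside and 12 mm wide: a pen fits between them, gripper fingers do not.
- hood (a point): centre of the top of the grey hood over the far end of the rails, 42 mm above the counter, 90 mm wide, jig x = +25 to +99 mm. It hides the stop that the carriage meets.
- carriage (a joint): slide carriage: aluminium block 90 x 34 mm between the rails, 9.5 to 28.5 mm above the counter, a glass slide on top; slides along the jig's x. m: 0 = home at the hidden stop, negative = out towards the open end (starts 20 to 40 mm out). About 2.5 N of friction; stays where left. Home lies up to 8 mm either way along the jig. Never push it faster than 0.15 m/s.
- carriage_face (a point): centre of the carriage's outer end face (flat, dark, looks to the jig's -x), the face to push on; 34 mm wide and 19 mm high, centre 19 mm above the counter; moves with the carriage. x axis as the jig's.
- plunger_top (a point): centre of the top of the pipette's plunger button (26 mm diameter, 12 mm thick), 208 mm above the counter when up; moves down with the plunger.
- plunger (a joint): soft first stage of the plunger, m: 0 = up, 0.014 = first stop (button meets the sleeve). Needs 1 N to start and about 3 N at the first stop. Springs back by itself.
- sleeve (a joint): stiffer second stage, m: 0 = up, 0.006 = second stop. Moves only after the first stop, from about 9 N on, and needs about 14.5 N at the second stop, a hard end. The button's total travel is plunger + sleeve = 20 mm. Springs back by itself.
- marker: the marker pen, white and black, capped at one end, lying on the counter: round, 135 mm long, 16 mm thick, 20 g, loose. Its y axis runs along the pen; the ends are at y = +68 and -68 mm. Origin: underside at mid-length. Either end may be used to push.
- marker_mid (a point): point on the marker's axis at mid-length, 8 mm above the counter while it lies; moves with it, axes as the marker's.
- petri_dish: bystander: flat round petri dish, 93 mm diameter, 14 mm high, loose. Origin: centre of the underside.
- carton: bystander: small carton, 50 x 50 x 50 mm, loose, stands beside the marker. Origin: centre of the underside.
- small_bottle: bystander: small dropper bottle, 28 mm diameter, 59 mm high, loose, stands on the marker's other side. Origin: centre of the underside.
- tall_bottle: bystander: taller dropper bottle, 39 mm diameter, 96 mm high, loose, stands close beside the jig's hood on its +y side. Origin: centre of the underside.
Things that resemble listed ones, but are neither listed nor needed, are in the scene too. There is more than one size of the jig; the one meant has the size given above.

How it is judged (in metres and radians):
On the way, in this order (a step that is already met when the one before it is completed fails the run):
1. the carriage is home against the hidden stop, pushed with the marker (value of joint carriage above -0.002 m), for 0.2 s.
2. the marker lies on the counter, let go, at least 150 mm from the pipette axis (height (world z) of marker_mid below 0.014 m and horizontal distance between marker_mid and jig above 0.15 m and contact force between the fingers and marker below 0.05 N), for 0.2 s.
3. the plunger is at its first stop and pauses there, the second stage not yet entered (value of joint plunger above 0.012 m and value of joint sleeve below 0.0015 m), for 0.3 s.
4. the plunger is pressed to its second stop and stays there (value of joint plunger above 0.012 m and value of joint sleeve above 0.0045 m), for 0.3 s.
5. the plunger is let up again (value of joint plunger below 0.002 m and value of joint sleeve below 0.001 m), for 0.2 s.
At the end, for the whole second after the job is handed in: The carriage is within 2 mm of its hidden stop, the plunger is fully up (within 2 mm, sleeve within 1 mm) after having been held at the first and then the second stop (second stage at least 4.5 of 6 mm), and the marker lies at rest on the counter at least 150 mm (its middle) from the pipette axis (all of step 5 and value of joint carriage above -0.002 m and height (world z) of marker_mid below 0.014 m and horizontal distance between marker_mid and jig above 0.15 m and linear speed of marker below 0.03 m/s); the robot touches nothing.
It fails at once if the fingers or the arm push the carriage (contact force between any of the fingers, the arm and carriage above 0.5 N).
It fails at once if the carriage is rammed (faster than 0.15 m/s) (velocity of joint carriage above 0.15 m/s).
It fails at once if a bystander is moved by more than 10 mm (distance of any of petri_dish, carton, small_bottle, tall_bottle from where it was at the start of the episode above 0.01 m).
It also fails if it takes over 67 s, if anything falls off the work surface, if the arm or the gripper's body presses on something with over 40 N, if the wrist force passes 120 N, or if a joint passes its speed limit or range.

## Working session

There is one attempt and no reset: what is moved stays moved. The work goes in short steps, Python scripts to look and compute and a tool call to move; the robot and the scene stay as the last step left them, time stands still between calls to the robot, and variables do not carry over. Pictures are saved under pics/ and viewed, at most 10 in all, crops included, and the job is handed in when it is done.

Besides the shell and the picture viewer there is one more tool, called by a JSON object that holds its "method" and its "body", one argument or row to a line. apply_moves: Moves the arm, as the interface text tells. Its arguments: {"type":"object","properties":{"series":{"type":"array"},"grip_force":{"type":"number"}},"required":["series"]}

```bash
ls; mkdir -p pics; python3 - <<'E'
from bench import telemetry, imaging
import cv2
for n in ("scene","top"):
    cv2.imwrite(f"pics/{n}0.png", imaging.grab_frame(n)); c=imaging.calibration(n); print(n,c)
print(telemetry.sense())
E
```

```text
pics
scene {'fx': 413.6111131411981, 'fy': 413.6111131411981, 'cx': 319.0691106294349, 'cy': 201.4262742509033, 'world_to_cam': array([[ 0.72382237, -0.6898144 , -0.01540341, -0.43316225],
       [ 0.36754462,  0.36657912,  0.85471089, -0.29088672],
       [-0.58394531, -0.6243203 ,  0.51887574, -0.78777253],
       [ 0.        ,  0.        ,  0.        ,  1.        ]])}
top {'fx': 499.5103013415189, 'fy': 499.5103013415189, 'cx': 315.8166816916688, 'cy': 194.52814933983282, 'world_to_cam': array([[ 0.00986159, -0.9997799 , -0.01851757, -0.02649841],
       [ 0.9922885 ,  0.00749615,  0.12372283, -0.55619134],
       [-0.12355679, -0.01959487,  0.99214402, -1.2937456 ],
       [ 0.        ,  0.        ,  0.        ,  1.        ]])}
{'clock': 0.1, 'joint_pos': array([ 9.19641095e+01,  2.05863999e+01,  6.41112874e-01, -1.56131716e-02,
       -7.01360628e+01, -1.65061445e+01]), 'qvel': array([ 0.04953838, -0.00162163,  0.03844768,  0.02547571, -0.06391731,
        0.03741165]), 'joint_torque': array([-1.92422543e-03, -5.84768414e+01,  2.94108510e+01,  6.95435375e+00,
       -3.14042125e-03,  1.77389188e-05]), 'position': array([0.16942433, 0.65296951, 0.23049044]), 'tool_rot': array([ 1.79917832e+02, -9.04130887e-03, -1.45473441e+01]), 'ft_force': array([0.34835896, 0.07880395, 0.31398482]), 'ft_torque': array([-0.0148963 , -0.04240503,  0.03194373]), 'finger_force': 0.0, 'opening': 0.08515160996993484}
```

View pics/scene0.png

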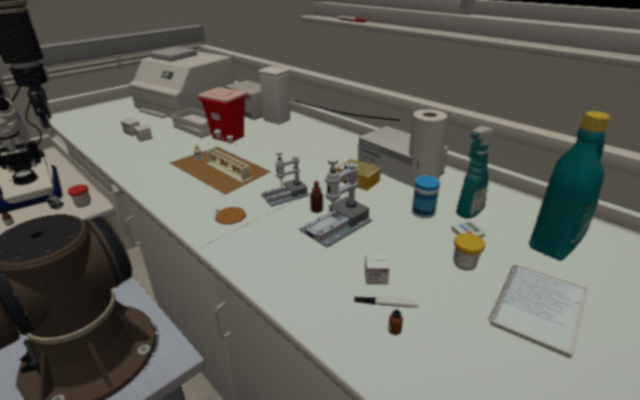

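View pics/top0.png

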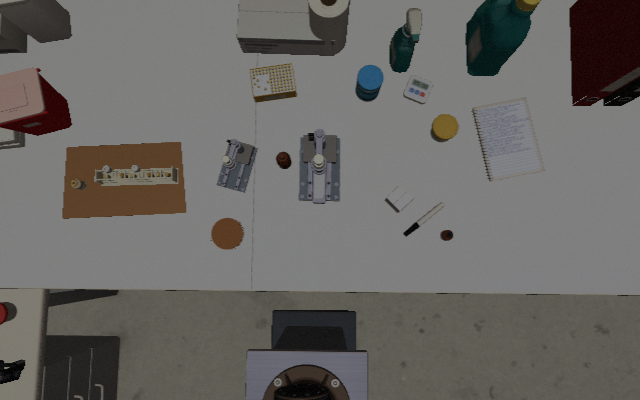

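The scene picture shows the two jigs at (285,180) and (338,205), the tall bottle at (316,197), the carton (376,270), the marker (386,302) and the small bottle (396,322).

In the top picture, the candidates are:
- **Jig:** one at (320,168), about 68 px long. At ~387 px/m that is 175 mm, so it is the one meant. The look-alike at (237,165) is about 50 px long, so it is too small.
- **Marker:** only one pen, at (424,219).
- **Other objects:** carton (400,198), small bottle (447,235), tall bottle (284,160), dish (227,233).

Next I measure these and check a close crop.

```bash
cat > h.py <<'E'
import numpy as np, cv2
from bench import telemetry, imaging, env, spotter
def cal(n):
    c=imaging.calibration(n); return c,np.array(c["world_to_cam"])
def proj(n,P):
    c,T=cal(n); q=T[:3,:3]@np.asarray(P,float)+T[:3,3]
    return np.array([c["cx"]+c["fx"]*q[0]/-q[2], c["cy"]+c["fy"]*-q[1]/-q[2]])
def ray(n,uv):
    c,T=cal(n); d=np.array([(uv[0]-c["cx"])/c["fx"],-(uv[1]-c["cy"])/c["fy"],-1.])
    R=T[:3,:3]; return -R.T@T[:3,3], R.T@d
def at(n,uv,z):
    o,d=ray(n,uv); return o+d*(z-o[2])/d[2]
def grab(n,name=None):
    im=imaging.grab_frame(n)
    if name: cv2.imwrite("pics/"+name,im)
    return im
E
python3 - <<'E'
from h import *
np.set_printoptions(precision=4,suppress=True)
Z=dict(jig=0,rails=.03,hood=.042,carriage_face=.019,plunger_top=.208,marker_mid=.008,petri_dish=0,carton=0,small_bottle=0,tall_bottle=0)
for n in ("top","scene"):
    im=grab(n)
    for k,z in Z.items():
        for r in spotter.pinpoint(k,n)[:3]:
            print(n,k,round(r["p"],2),np.round(r["location"],1),at(n,r["location"],z)[:2])
    for r in spotter.cut_out("marker",n)[:2]:
        v,u=np.nonzero(r["region"]); P=np.array([at(n,p,.008)[:2] for p in zip(u,v)])
        c=P.mean(0); w,V=np.linalg.eigh(np.cov((P-c).T)); s=(P-c)@V[:,1]
        print("marker",r["p"],len(u),c,V[:,1],s.min(),s.max(),"mid",c+V[:,1]*(s.min()+s.max())/2)
    if n=="top":
        a=cv2.resize(im[125:215,280:360],None,fx=5,fy=5,interpolation=2); b=cv2.resize(im[180:250,380:460],None,fx=5,fy=5,interpolation=2)
        b=cv2.copyMakeBorder(b,0,100,0,0,0); cv2.imwrite("pics/crop1.png",np.hstack([a,b[:450]]))
E
```

```text
top jig 0.86 [235.1 165.8] [0.6388 0.2023]
top jig 0.78 [318.8 176.7] [ 0.61   -0.0287]
top rails 0.72 [228.9 188.6] [0.5712 0.2116]
top rails 0.68 [319.5 200.4] [ 0.5413 -0.0315]
top hood 0.64 [238.9 153.1] [0.6657 0.1854]
top hood 0.61 [320.1 146.2] [ 0.6858 -0.032 ]
top carriage_face 0.88 [318.6 203.5] [ 0.5341 -0.0291]
top carriage_face 0.49 [321. 174.] [ 0.6143 -0.0348]
top plunger_top 0.41 [314.3 157.3] [ 0.6222 -0.0207]
top plunger_top 0.41 [222.  161.2] [0.6116 0.1949]
top plunger_top 0.34 [319.9 201.9] [ 0.5177 -0.0347]
top marker_mid 0.56 [423.3 220.3] [ 0.4922 -0.3103]
top petri_dish 0.87 [227.7 232.2] [0.4559 0.217 ]
top carton 0.72 [397.3 197.7] [ 0.5537 -0.2425]
top small_bottle 0.45 [444.1 235.7] [ 0.4518 -0.3669]
top tall_bottle 0.61 [281.9 162.3] [0.6494 0.0733]
top tall_bottle 0.24 [396.3 198.6] [ 0.5512 -0.2398]
marker 0.58 267 [ 0.4925 -0.3061] [-0.6468  0.7626] -0.0684474361607417 0.060763081553658595 mid [ 0.495 -0.309]
marker 0.57 74 [ 0.4536 -0.3702] [-0.2879  0.9577] -0.013445774234730049 0.013739402283241454 mid [ 0.4536 -0.37  ]
scene jig 0.88 [283.3 196.1]
[... 356 characters left out ...]
riage_face 0.67 [336.3 160.2] [0.9069 0.2354]
scene carriage_face 0.62 [309.8 229.1] [ 0.5564 -0.0089]
scene plunger_top 0.59 [274.7 154.8] [0.5366 0.094 ]
scene plunger_top 0.57 [333.2 160.1] [ 0.6188 -0.0338]
scene marker_mid 0.9 [383.2 299.4] [ 0.5014 -0.3017]
scene petri_dish 0.95 [227.8 214.1] [0.4565 0.2354]
scene carton 0.74 [373.7 277.4] [ 0.5479 -0.2368]
scene small_bottle 0.75 [392.3 330.1] [ 0.4544 -0.3633]
scene tall_bottle 0.72 [316.3 212.4] [0.6447 0.0602]
marker 0.91 469 [ 0.5022 -0.3123] [-0.6271  0.7789] -0.06422656350573781 0.06899317209257617 mid [ 0.5007 -0.3105]
marker 0.58 2520 [0.7169 0.0299] [-0.7419 -0.6705] -0.3282797899277273 0.20178725198980607 mid [0.7638 0.0723]
```

View pics/crop1.png

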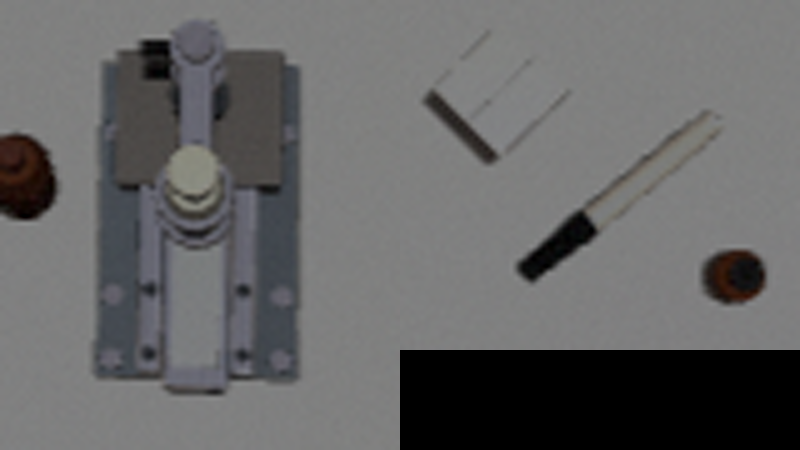

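The crop confirms the large jig: the plate's front corners are at crop (95,378) and (299,378), the button at (194,168), and the carriage sticks out to row 388. The marker lies free between the carton and the small bottle, cap end at image (404.6,234.4) and white end at (442.8,203.4).

```bash
python3 - <<'E'
from h import *
np.set_printoptions(precision=4,suppress=True)
f=lambda u,v:(279.6+u/5+.4-.4,124.6+v/5)
for n,p in dict(FL=(95,378),FR=(299,378),BL=(105,62),BR=(299,65)).items(): print(n,at("top",f(*p),.008)[:2])
print("button",at("top",f(194,168),.208)[:2])
print("face top edge",at("top",f(165,391),.0285)[:2],at("top",f(226,391),.0285)[:2])
for p in ((137,368),(253,368),(140,190),(253,190)): print("rail",at("top",f(*p),.03)[:2])
for p in ((404.6,234.2),(442.6,203.2)): print("pen",at("top",p,.008)[:2])
print("carton top", [at("top",(379.6+(u-400)/5,179.6+v/5),.05)[:2] for u,v in((428,92),(495,160),(570,93))])
E
```

```text
FL [0.5438 0.0254]
FR [ 0.5447 -0.0851]
BL [0.7189 0.0223]
BR [ 0.7178 -0.0844]
button [ 0.6201 -0.0303]
face top edge [ 0.5348 -0.0132] [ 0.5351 -0.0457]
rail [0.5469 0.0018]
rail [ 0.5474 -0.06  ]
rail [0.6433 0.0014]
rail [ 0.6437 -0.0594]
pen [ 0.4545 -0.2598]Traceback (most recent call last):
  File "<stdin>", line 8, in <module>
  File "h.py", line 12, in at
    o,d=ray(n,uv); return o+d*(z-o[2])/d[2]
        ~~~^^^^^^
  File "h.py", line 9, in ray
    c,T=cal(n); d=np.array([(uv[0]-c["cx"])/c["fx"],-(uv[1]-c["cy"])/c["fy"],-1.])
        ~~~^^^
  File "h.py", line 4, in cal
    c=imaging.calibration(n); return c,np.array(c["world_to_cam"])
ValueError: time passes only in moves, steps and waits
```

{"method": "apply_moves", "body": {
  "series": [
    {"hand": 0.5,"translation": [446,404,0],"roll": 34.5},
    {"hand": 0.5,"translation": [446,404,0],"roll": 34.5},
    {"hand": 0.5,"translation": [446,404,0],"roll": 34.5},
    {"hand": 0.5,"translation": [446,404,0],"roll": 34.5},
    {"hand": 0.5,"translation": [446,404,0],"roll": 34.5},
    {"hand": 0.5,"translation": [446,404,0],"roll": 34.5},
    {"hand": 0.5,"translation": [446,404,0],"roll": 34.5},
    {"hand": 0.5,"translation": [446,404,0],"roll": 34.5},
    {"hand": 0.5,"translation": [446,404,0],"roll": 34.5},
    {"hand": 0.5,"translation": [446,404,0],"roll": 34.5},
    {"hand": 0.5,"translation": [446,404,0],"roll": 34.5}
  ],
  "grip_force": 40
}}

```text
clock: 2.68
position: [0.5007, 0.1481, 0.2312]
tool_rot: [180.0, -0.0, -49.3]
ft_force: [-0.7, 0.5, -0.4]
opening: 0.0428
finger_force: 0.0
```

{"method": "apply_moves", "body": {
  "series": [
    {"hand": 0.5,"translation": [345,301,0],"roll": 0},
    {"hand": 0.5,"translation": [345,301,0],"roll": 0},
    {"hand": 0.5,"translation": [345,301,0],"roll": 0},
    {"hand": 0.5,"translation": [345,301,0],"roll": 0},
    {"hand": 0.5,"translation": [345,301,0],"roll": 0},
    {"hand": 0.5,"translation": [345,301,0],"roll": 0},
    {"hand": 0.5,"translation": [345,301,0],"roll": 0},
    {"hand": 0.5,"translation": [345,301,0],"roll": 0},
    {"hand": 0.5,"translation": [345,301,60],"roll": 0},
    {"hand": 0.5,"translation": [345,301,110],"roll": 0},
    {"hand": 0.5,"translation": [345,301,131],"roll": 0},
    {"hand": 0.5,"translation": [345,301,131],"roll": 0}
  ]
}}

```text
clock: 4.18
position: [0.4979, -0.3063, 0.0988]
tool_rot: [179.9, 0.2, -49.0]
ft_force: [0.5, 0.2, -0.1]
opening: 0.0427
finger_force: 0.0
```

```bash
python3 - <<'E'
from h import *
im=grab("scene"); a=cv2.resize(im[220:360,310:490],None,fx=4,fy=4,interpolation=2); cv2.imwrite("pics/c2.png",a)
for z in (.1,.008): print(proj("scene",(.497,-.3097,z)), (proj("scene",(.497,-.3097,z))-[310,220])*4)
s=telemetry.sense(); print(s["position"],s["tool_rot"])
E
```

```text
[387.94487126 269.111426  ] [311.77948503 196.44570402]
[384.87640085 302.37992486] [299.50560341 329.51969943]
[ 0.49894283 -0.30676826  0.10036867] [ 1.79964489e+02  3.27438382e-02 -4.89730039e+01]
```

View pics/c2.png

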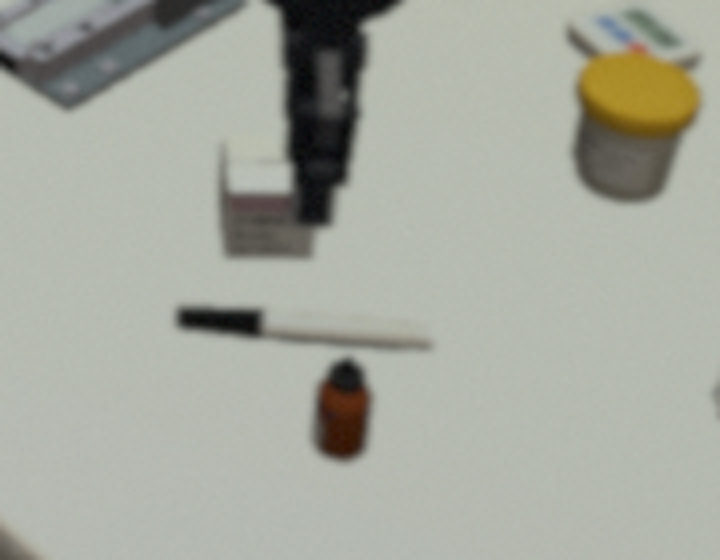

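The crop shows the open fingers above the pen, with its ends at image (354.5,299.5) and (418,305). The carton and the small bottle stand clear of the finger line, so I descend and grasp.

{"method": "apply_moves", "body": {
  "series": [
    {"hand": 0.5,"translation": [3,1,40],"roll": 0},
    {"hand": 0.5,"translation": [3,1,70],"roll": 0},
    {"hand": 0.5,"translation": [3,1,88],"roll": 0},
    {"hand": 0.5,"translation": [3,1,97],"roll": 0},
    {"hand": 0.5,"translation": [3,1,97],"roll": 0},
    {"hand": 0.0,"translation": [3,1,97],"roll": 0},
    {"hand": 0.0,"translation": [3,1,97],"roll": 0},
    {"hand": 0.0,"translation": [3,1,97],"roll": 0},
    {"hand": 0.0,"translation": [3,1,97],"roll": 0},
    {"hand": 0.0,"translation": [3,1,97],"roll": 0}
  ],
  "grip_force": 40
}}

```text
clock: 5.48
position: [0.5006, -0.3107, 0.0046]
tool_rot: [-179.9, -0.1, -49.0]
ft_force: [-0.4, 1.2, 7.0]
opening: 0.0139
finger_force: 39.2
```

{"method": "apply_moves", "body": {
  "series": [
    {"hand": 0.0,"translation": [0,0,-10],"roll": 0},
    {"hand": 0.0,"translation": [0,0,-35],"roll": 0},
    {"hand": 0.0,"translation": [0,0,-75],"roll": 0},
    {"hand": 0.0,"translation": [0,0,-115],"roll": 0},
    {"hand": 0.0,"translation": [0,0,-115],"roll": 0}
  ]
}}

```text
clock: 6.1
position: [0.502, -0.3113, 0.1227]
tool_rot: [-179.8, -0.4, -49.0]
ft_force: [0.5, -0.1, -0.5]
opening: 0.0139
finger_force: 39.1
```

```bash
python3 - <<'E'
from h import *
s=telemetry.sense(); print(s["position"],s["tool_rot"],s["opening"],s["finger_force"])
im=grab("scene"); u,v=proj("scene",s["position"]); u,v=int(u),int(v); print(u,v)
cv2.imwrite("pics/c3.png",cv2.resize(im[v-70:v+50,u-70:u+70],None,fx=5,fy=5,interpolation=2))
E
```

```text
[ 0.5019667  -0.31126786  0.12267021] [-179.79204761   -0.354559    -49.01460586] 0.013866063852750507 39.11758796079084
390 259
```

View pics/c3.png

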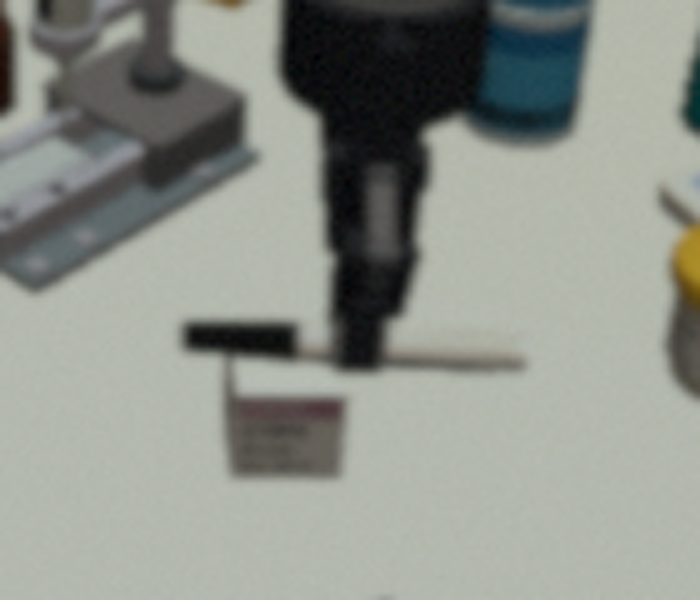

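The pen is held level at its middle: crop ends at (183,338) and (525,362), fingers at 358. Next I turn it in line with the rails and hover in front of them.

{"method": "apply_moves", "body": {
  "series": [
    {"hand": 0.0,"translation": [-50,-29,0],"roll": -9},
    {"hand": 0.0,"translation": [-100,-58,0],"roll": -18},
    {"hand": 0.0,"translation": [-150,-87,0],"roll": -27},
    {"hand": 0.0,"translation": [-200,-116,0],"roll": -36},
    {"hand": 0.0,"translation": [-247,-145,0],"roll": -45},
    {"hand": 0.0,"translation": [-247,-145,0],"roll": -49},
    {"hand": 0.0,"translation": [-247,-145,0],"roll": -49},
    {"hand": 0.0,"translation": [-247,-145,0],"roll": -49},
    {"hand": 0.0,"translation": [-247,-145,50],"roll": -49},
    {"hand": 0.0,"translation": [-247,-145,50],"roll": -49}
  ]
}}

```text
clock: 7.4
position: [0.4446, -0.0306, 0.0658]
tool_rot: [179.9, 0.4, -0.2]
ft_force: [0.7, -0.4, 0.6]
opening: 0.0142
finger_force: 39.1
```

```bash
python3 - <<'E'
from h import *
s=telemetry.sense(); print(s["position"],s["tool_rot"],s["opening"],s["finger_force"])
im=grab("top"); im2=grab("scene")
a=cv2.resize(im[130:255,280:360],None,fx=4.8,fy=4.8,interpolation=2)
b=cv2.resize(im2[170:295,250:335],None,fx=4.8,fy=4.8,interpolation=2)
cv2.imwrite("pics/c4.png",np.hstack([a,b])); print(a.shape)
E
```

```text
[ 0.44462767 -0.03060351  0.06579556] [179.87215205   0.40305162  -0.23447495] 0.014226303529404564 39.13974546114332
(600, 384, 3)
```

View pics/c4.png

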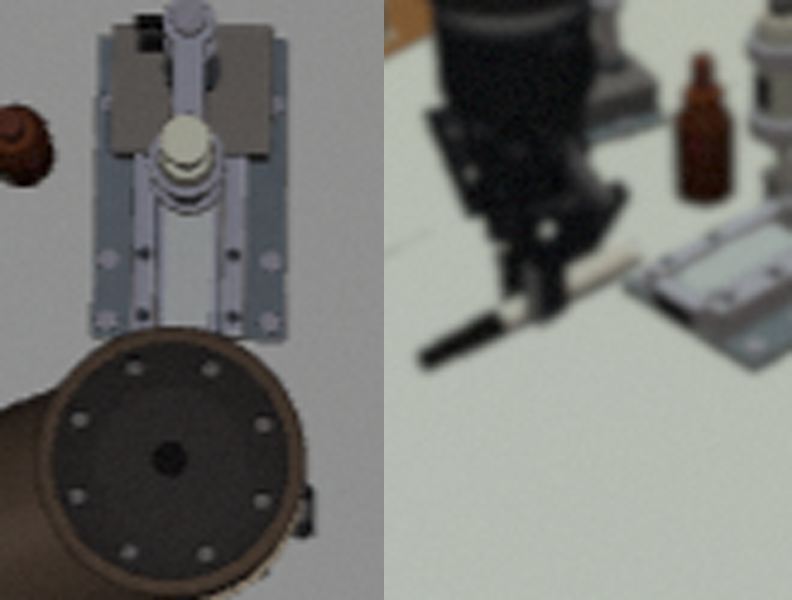

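The pen points at the rails with its white tip at scene (302.7,223.5) and its cap end at (258.3,244.6). I check its tilt and tip position.

```bash
python3 - <<'E'
from h import *
for uv in ((302.7,223.5),(258.3,244.6)):
    o,d=ray("scene",uv); print(o+d*(-.0305-o[1])/d[1])
E
```

```text
[ 0.51428033 -0.0305      0.0677051 ]
[ 0.37799343 -0.0305      0.07476852]
```

{"method": "apply_moves", "body": {
  "series": [
    {"hand": 0.0,"translation": [0,-0.5,25],"roll": 0},
    {"hand": 0.0,"translation": [0,-0.5,40],"roll": 0},
    {"hand": 0.0,"translation": [0,-0.5,49],"roll": 0},
    {"hand": 0.0,"translation": [4,-0.5,49],"roll": 0},
    {"hand": 0.0,"translation": [8,-0.5,49],"roll": 0},
    {"hand": 0.0,"translation": [12,-0.5,49],"roll": 0},
    {"hand": 0.0,"translation": [12,-0.5,49],"roll": 0}
  ]
}}

```text
clock: 8.38
position: [0.46, -0.0283, 0.0196]
tool_rot: [-180.0, -0.0, -0.0]
ft_force: [0.4, -0.7, 0.3]
opening: 0.0137
finger_force: 39.1
```

```bash
python3 - <<'E'
from h import *
s=telemetry.sense(); print(s["position"],s["tool_rot"],s["opening"],s["ft_force"])
im2=grab("scene")
cv2.imwrite("pics/c5.png",cv2.resize(im2[180:280,250:370],None,fx=6,fy=6,interpolation=2))
x,y,z=s["position"]; y=-.0305
for P in ((x+.068,y,.019),(x-.068,y,.019)): print((proj("scene",P)-[250,180])*6)
E
```

```text
[ 0.46004679 -0.02826314  0.01961617] [-1.79987403e+02 -4.36039577e-02 -4.50212833e-02] 0.013658280022791706 [ 0.41910536 -0.65435659  0.29462385]
[344.18095553 341.90187095]
[ 91.22379963 484.63417261]
```

View pics/c5.png

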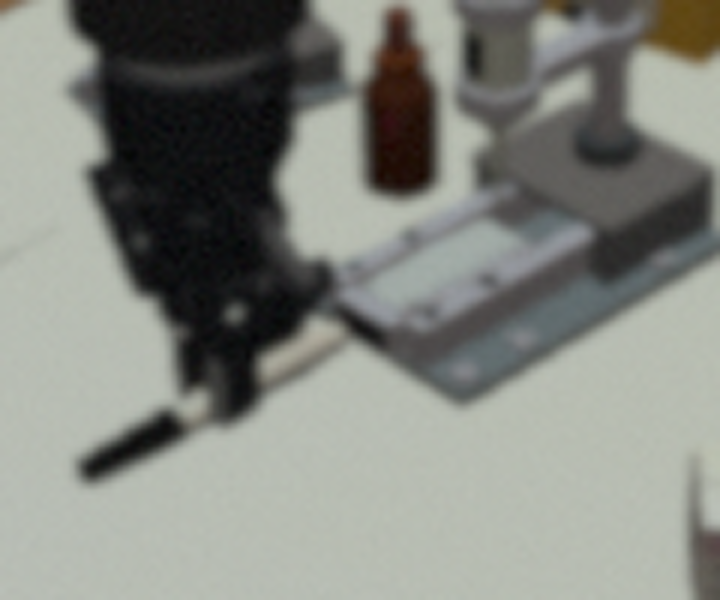

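The pen's white tip is at crop (345,330), just short of the dark face at (365,325). Its axis is about 4 mm high, so I lower it 4 mm and push slowly.

{"method": "apply_moves", "body": {
  "series": [
    {"hand": 0.0,"translation": [0,0,4],"roll": 0},
    {"hand": 0.0,"translation": [3,0,4],"roll": 0},
    {"hand": 0.0,"translation": [6,0,4],"roll": 0},
    {"hand": 0.0,"translation": [9,0,4],"roll": 0},
    {"hand": 0.0,"translation": [12,0,4],"roll": 0},
    {"hand": 0.0,"translation": [15,0,4],"roll": 0},
    {"hand": 0.0,"translation": [18,0,4],"roll": 0},
    {"hand": 0.0,"translation": [21,0,4],"roll": 0},
    {"hand": 0.0,"translation": [24,0,4],"roll": 0}
  ]
}}

```text
clock: 9.55
position: [0.4832, -0.0285, 0.0152]
tool_rot: [180.0, 0.0, -0.0]
ft_force: [-2.9, 0.8, 0.2]
opening: 0.0138
finger_force: 39.1
```

Contact, with about 2.9 N of friction. I continue slowly.

{"method": "apply_moves", "body": {
  "series": [
    {"hand": 0.0,"translation": [3,0,0],"roll": 0},
    {"hand": 0.0,"translation": [6,0,0],"roll": 0},
    {"hand": 0.0,"translation": [9,0,0],"roll": 0},
    {"hand": 0.0,"translation": [9,0,0],"roll": 0}
  ]
}}

```text
clock: 10.05
position: [0.493, -0.0284, 0.0154]
tool_rot: [-180.0, -0.0, -0.0]
ft_force: [-0.6, -0.6, -0.1]
opening: 0.0137
finger_force: 39.2
```

{"method": "apply_moves", "body": {
  "series": [
    {"hand": 0.0,"translation": [2,0,0],"roll": 0},
    {"hand": 0.0,"translation": [4,0,0],"roll": 0},
    {"hand": 0.0,"translation": [4,0,0],"roll": 0}
  ]
}}

```text
clock: 10.42
position: [0.4967, -0.0284, 0.0153]
tool_rot: [-180.0, -0.0, -0.0]
ft_force: [-2.0, -0.6, -0.0]
opening: 0.0139
finger_force: 39.2
```

{"method": "apply_moves", "body": {
  "series": [
    {"hand": 0.0,"translation": [2,0,0],"roll": 0},
    {"hand": 0.0,"translation": [4,0,0],"roll": 0}
  ]
}}

```text
clock: 10.68
position: [0.5004, -0.0285, 0.0153]
tool_rot: [180.0, 0.0, -0.0]
ft_force: [-2.1, -0.3, -0.7]
opening: 0.0134
finger_force: 39.2
```

{"method": "apply_moves", "body": {
  "series": [
    {"hand": 0.0,"translation": [2,0,0],"roll": 0},
    {"hand": 0.0,"translation": [4,0,0],"roll": 0}
  ]
}}

```text
clock: 10.92
position: [0.5045, -0.0284, 0.0153]
tool_rot: [180.0, 0.0, -0.0]
ft_force: [-3.2, -0.3, 0.0]
opening: 0.0139
finger_force: 39.2
```

{"method": "apply_moves", "body": {
  "series": [
    {"hand": 0.0,"translation": [1.5,0,0],"roll": 0},
    {"hand": 0.0,"translation": [3,0,0],"roll": 0}
  ]
}}

```text
clock: 11.18
position: [0.5048, -0.0289, 0.0145]
tool_rot: [180.0, 0.3, -0.1]
ft_force: [-11.6, 1.9, 1.9]
opening: 0.0136
finger_force: 38.9
```

{"method": "apply_moves", "body": {
  "series": [
    {"hand": 0.0,"translation": [1.5,0,0],"roll": 0},
    {"hand": 0.0,"translation": [3,0,0],"roll": 0}
  ]
}}

```text
clock: 11.42
position: [0.5051, -0.0296, 0.0138]
tool_rot: [179.9, 0.5, -0.1]
ft_force: [-17.1, 1.0, 3.5]
opening: 0.0141
finger_force: 38.7
```

A firm stop at 17 N. I hold briefly, then back out and look.

{"method": "apply_moves", "body": {
  "series": [
    {"hand": 0.0,"translation": [0,0,0],"roll": 0},
    {"hand": 0.0,"translation": [0,0,0],"roll": 0},
    {"hand": 0.0,"translation": [-5,0,0],"roll": 0},
    {"hand": 0.0,"translation": [-25,0,0],"roll": 0},
    {"hand": 0.0,"translation": [-50,0,0],"roll": 0},
    {"hand": 0.0,"translation": [-65,0,-20],"roll": 0},
    {"hand": 0.0,"translation": [-65,0,-70],"roll": 0},
    {"hand": 0.0,"translation": [-65,55,-90],"roll": 0},
    {"hand": 0.0,"translation": [-55,105,-90],"roll": 0},
    {"hand": 0.0,"translation": [-45,115,-90],"roll": 0},
    {"hand": 0.0,"translation": [-45,115,-90],"roll": 0}
  ]
}}

```text
clock: 12.8
position: [0.4667, -0.1439, 0.1055]
tool_rot: [180.0, -0.1, -0.1]
ft_force: [-0.1, 0.8, -0.3]
opening: 0.0135
finger_force: 39.1
```

```bash
python3 - <<'E'
from h import *
s=telemetry.sense(); print(s["position"],s["tool_rot"],s["opening"],s["ft_force"])
im=grab("top"); im2=grab("scene")
a=cv2.resize(im[125:225,280:360],None,fx=5,fy=5,interpolation=2)
b=cv2.resize(im2[180:280,290:370],None,fx=5,fy=5,interpolation=2)
cv2.imwrite("pics/c6.png",np.hstack([a,b]))
E
```

```text
[ 0.46671767 -0.14391606  0.10547596] [ 1.79992545e+02 -9.79175772e-02 -1.31016154e-01] 0.013479136074283908 [-0.0974754   0.79482539 -0.29294964]
```

View pics/c6.png

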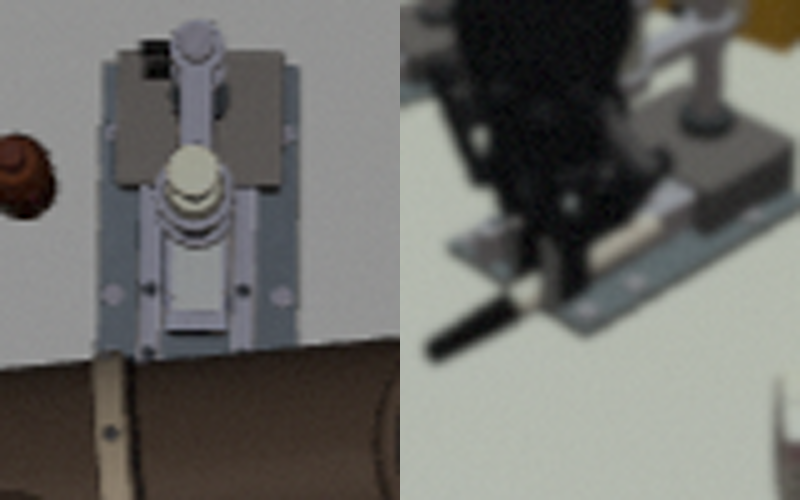

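The carriage's outer end moved from crop row 388 to 331, about 30 mm, and sits deep between the rails, so it is home. Next I lay the pen down here.

{"method": "apply_moves", "body": {
  "series": [
    {"hand": 0.0,"translation": [0,0,50],"roll": 0},
    {"hand": 0.0,"translation": [0,0,80],"roll": 0},
    {"hand": 0.0,"translation": [0,0,92],"roll": 0},
    {"hand": 0.0,"translation": [0,0,97],"roll": 0},
    {"hand": 0.0,"translation": [0,0,99],"roll": 0},
    {"hand": 0.0,"translation": [0,0,100],"roll": 0},
    {"hand": 0.0,"translation": [0,0,100],"roll": 0}
  ]
}}

```text
clock: 13.78
position: [0.4657, -0.1434, 0.0059]
tool_rot: [-180.0, -0.1, -0.0]
ft_force: [0.6, -0.2, -0.4]
opening: 0.0138
finger_force: 39.1
```

Contact isn't felt yet, so I lower a little more.

{"method": "apply_moves", "body": {
  "series": [
    {"hand": 0.0,"translation": [0,0,1],"roll": 0},
    {"hand": 0.0,"translation": [0,0,2],"roll": 0},
    {"hand": 0.0,"translation": [0,0,2],"roll": 0}
  ]
}}

```text
clock: 14.15
position: [0.4657, -0.1434, 0.0045]
tool_rot: [180.0, -0.1, -0.0]
ft_force: [-4.4, 2.8, 16.3]
opening: 0.0138
finger_force: 41.0
```

{"method": "apply_moves", "body": {
  "series": [
    {"hand": 0.0,"translation": [0,0,-1],"roll": 0},
    {"hand": 0.45,"translation": [0,0,-1],"roll": 0},
    {"hand": 0.45,"translation": [0,0,-1],"roll": 0},
    {"hand": 0.45,"translation": [0,0,-1],"roll": 0},
    {"hand": 0.45,"translation": [0,0,-1],"roll": 0},
    {"hand": 0.45,"translation": [0,0,-1],"roll": 0},
    {"hand": 0.45,"translation": [0,0,-15],"roll": 0},
    {"hand": 0.45,"translation": [0,0,-50],"roll": 0},
    {"hand": 0.45,"translation": [0,0,-110],"roll": 0},
    {"hand": 0.0,"translation": [0,0,-170],"roll": 0},
    {"hand": 0.0,"translation": [0,0,-230],"roll": 0},
    {"hand": 0.0,"translation": [0,0,-250],"roll": 0}
  ]
}}

```text
clock: 15.65
position: [0.4666, -0.1436, 0.2588]
tool_rot: [180.0, -0.4, -0.0]
ft_force: [-0.4, 0.6, -1.0]
opening: -0.0
finger_force: 0.0
```

```bash
python3 - <<'E'
from h import *
s=telemetry.sense(); print(s["position"],s["tool_rot"],s["opening"],s["ft_force"])
im2=grab("scene","s7.png"); cv2.imwrite("pics/c7.png",cv2.resize(im2[190:350,270:430],None,fx=3.5,fy=3.5,interpolation=2))
for r in spotter.pinpoint("marker_mid","scene")[:2]: print(r["p"],at("scene",r["location"],.008))
E
```

```text
[ 0.46656314 -0.14360355  0.25882214] [ 1.79992764e+02 -4.41839871e-01 -1.70696106e-02] -2.2504267637762463e-08 [-0.44556224  0.59328153 -0.95314461]
0.66 [ 0.45528191 -0.14309201  0.008     ]
```

View pics/c7.png

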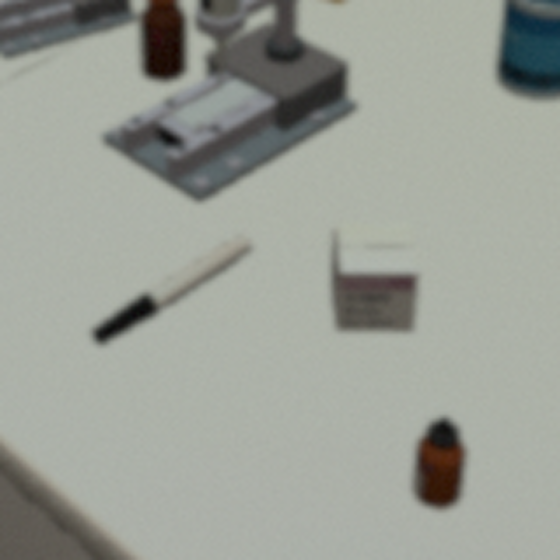

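The pen lies free at about (0.455, -0.143), 0.2 m from the pipette axis, and the carriage is still in. Next I go over the plunger.

{"method": "apply_moves", "body": {
  "series": [
    {"hand": 0.0,"translation": [50,-37,0],"roll": 0},
    {"hand": 0.0,"translation": [100,-74,0],"roll": 0},
    {"hand": 0.0,"translation": [152,-112,0],"roll": 0},
    {"hand": 0.0,"translation": [152,-112,0],"roll": 0},
    {"hand": 0.0,"translation": [152,-112,25],"roll": 0},
    {"hand": 0.0,"translation": [152,-112,35],"roll": 0},
    {"hand": 0.0,"translation": [152,-112,35],"roll": 0}
  ]
}}

```text
clock: 16.62
position: [0.6165, -0.032, 0.2177]
tool_rot: [180.0, 0.1, -0.1]
ft_force: [0.5, -1.1, 0.3]
opening: 0.0001
finger_force: 0.0
```

```bash
python3 - <<'E'
from h import *
s=telemetry.sense(); print(s["position"],s["tool_rot"],s["ft_force"])
im2=grab("scene"); cv2.imwrite("pics/c8.png",cv2.resize(im2[110:210,290:390],None,fx=6,fy=6,interpolation=2))
print((proj("scene",s["position"])-[290,110])*6,(proj("scene",(.619,-.0305,.208))-[290,110])*6)
E
```

```text
[ 0.61647039 -0.03198483  0.21767355] [ 1.79970856e+02  1.08165185e-01 -6.12865552e-02] [ 0.53263705 -1.10401127  0.33881646]
[252.08814842 279.52630768] [253.84425232 297.97325944]
```

View pics/c8.png

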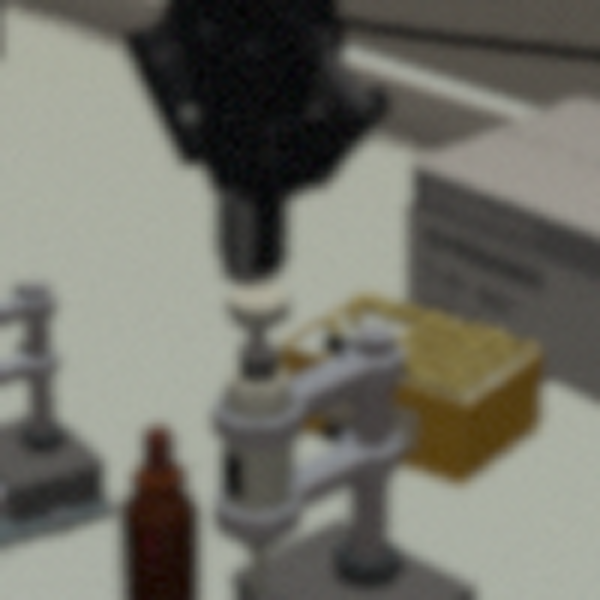

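The shut fingertips at crop (250,275) are right over the button, whose top is near (258,293). I lower them to find contact.

{"method": "apply_moves", "body": {
  "series": [
    {"hand": 0.0,"translation": [2,-1,4],"roll": 0},
    {"hand": 0.0,"translation": [2,-1,8],"roll": 0},
    {"hand": 0.0,"translation": [2,-1,11],"roll": 0},
    {"hand": 0.0,"translation": [2,-1,11],"roll": 0}
  ]
}}

```text
clock: 17.18
position: [0.6194, -0.0305, 0.2073]
tool_rot: [180.0, -0.0, -0.0]
ft_force: [0.7, -0.1, 1.0]
opening: 0.0
finger_force: 0.4
```

{"method": "apply_moves", "body": {
  "series": [
    {"hand": 0.0,"translation": [0,0,3],"roll": 0},
    {"hand": 0.0,"translation": [0,0,6],"roll": 0},
    {"hand": 0.0,"translation": [0,0,9],"roll": 0},
    {"hand": 0.0,"translation": [0,0,9],"roll": 0}
  ]
}}

```text
clock: 17.68
position: [0.6195, -0.0306, 0.1982]
tool_rot: [180.0, -0.0, -0.0]
ft_force: [0.4, 1.0, 3.1]
opening: -0.0002
finger_force: 1.1
```

{"method": "apply_moves", "body": {
  "series": [
    {"hand": 0.0,"translation": [0,0,2],"roll": 0},
    {"hand": 0.0,"translation": [0,0,4],"roll": 0},
    {"hand": 0.0,"translation": [0,0,4],"roll": 0}
  ]
}}

```text
clock: 18.05
position: [0.6195, -0.0305, 0.1943]
tool_rot: [180.0, -0.0, -0.0]
ft_force: [-0.1, -0.1, 2.9]
opening: -0.0
finger_force: 1.4
```

{"method": "apply_moves", "body": {
  "series": [
    {"hand": 0.0,"translation": [0,0,0.5],"roll": 0},
    {"hand": 0.0,"translation": [0,0,0.5],"roll": 0}
  ]
}}

```text
clock: 18.3
position: [0.6195, -0.0305, 0.1941]
tool_rot: [180.0, -0.0, -0.0]
ft_force: [-0.4, 0.5, 4.6]
opening: 0.0
finger_force: 2.3
```

At the first stop. I pause there for a second.

{"method": "apply_moves", "body": {
  "series": [
    {"hand": 0.0,"translation": [0,0,0.2],"roll": 0},
    {"hand": 0.0,"translation": [0,0,0.2],"roll": 0},
    {"hand": 0.0,"translation": [0,0,0.2],"roll": 0},
    {"hand": 0.0,"translation": [0,0,0.2],"roll": 0},
    {"hand": 0.0,"translation": [0,0,0.2],"roll": 0},
    {"hand": 0.0,"translation": [0,0,0.2],"roll": 0},
    {"hand": 0.0,"translation": [0,0,0.2],"roll": 0},
    {"hand": 0.0,"translation": [0,0,0.2],"roll": 0}
  ]
}}

```text
clock: 19.3
position: [0.6196, -0.0305, 0.1941]
tool_rot: [180.0, -0.0, -0.0]
ft_force: [-0.8, -0.6, 6.3]
opening: 0.0003
finger_force: 2.9
```

{"method": "apply_moves", "body": {
  "series": [
    {"hand": 0.0,"translation": [0,0,2],"roll": 0},
    {"hand": 0.0,"translation": [0,0,4],"roll": 0},
    {"hand": 0.0,"translation": [0,0,6],"roll": 0},
    {"hand": 0.0,"translation": [0,0,6],"roll": 0}
  ]
}}

```text
clock: 19.8
position: [0.6199, -0.0306, 0.1892]
tool_rot: [180.0, -0.1, -0.0]
ft_force: [-3.6, 0.7, 11.8]
opening: 0.0003
finger_force: 6.3
```

{"method": "apply_moves", "body": {
  "series": [
    {"hand": 0.0,"translation": [0,0,1],"roll": 0},
    {"hand": 0.0,"translation": [0,0,1.5],"roll": 0},
    {"hand": 0.0,"translation": [0,0,1.5],"roll": 0}
  ]
}}

```text
clock: 20.18
position: [0.6199, -0.0306, 0.188]
tool_rot: [180.0, -0.1, -0.0]
ft_force: [-3.7, 0.4, 13.9]
opening: 0.0003
finger_force: 6.9
```

At the second stop. I hold for a second with slightly more press, then rise.

{"method": "apply_moves", "body": {
  "series": [
    {"hand": 0.0,"translation": [0,0,0.5],"roll": 0},
    {"hand": 0.0,"translation": [0,0,0.5],"roll": 0},
    {"hand": 0.0,"translation": [0,0,0.5],"roll": 0},
    {"hand": 0.0,"translation": [0,0,0.5],"roll": 0},
    {"hand": 0.0,"translation": [0,0,0.5],"roll": 0},
    {"hand": 0.0,"translation": [0,0,0.5],"roll": 0},
    {"hand": 0.0,"translation": [0,0,0.5],"roll": 0},
    {"hand": 0.0,"translation": [0,0,0.5],"roll": 0}
  ]
}}

```text
clock: 21.18
position: [0.62, -0.0307, 0.1878]
tool_rot: [180.0, -0.1, -0.0]
ft_force: [-4.4, -0.1, 15.2]
opening: -0.0002
finger_force: 7.6
```

{"method": "apply_moves", "body": {
  "series": [
    {"hand": 0.0,"translation": [0,0,-4],"roll": 0},
    {"hand": 0.0,"translation": [0,0,-8],"roll": 0},
    {"hand": 0.0,"translation": [0,0,-12],"roll": 0},
    {"hand": 0.0,"translation": [0,0,-16],"roll": 0},
    {"hand": 0.0,"translation": [0,0,-22],"roll": 0},
    {"hand": 0.0,"translation": [0,0,-40],"roll": 0},
    {"hand": 0.0,"translation": [0,0,-70],"roll": 0},
    {"hand": 0.0,"translation": [0,0,-80],"roll": 0},
    {"hand": 0.0,"translation": [0,0,-80],"roll": 0},
    {"hand": 0.0,"translation": [0,0,-80],"roll": 0}
  ]
}}

```text
clock: 22.42
position: [0.6188, -0.0305, 0.2643]
tool_rot: [-180.0, 0.1, -0.1]
ft_force: [0.3, 0.3, -1.0]
opening: 0.0001
finger_force: 0.0
```

```bash
python3 - <<'E'
from h import *
grab("scene")
for k,z in dict(plunger_top=.208,marker_mid=.008,petri_dish=0,carton=0,small_bottle=0,tall_bottle=0).items():
    print(k,[(round(r["p"],2),np.round(at("scene",r["location"],z)[:2],3)) for r in spotter.pinpoint(k,"scene")[:2]])
s=telemetry.sense(); print(s["position"],s["clock"])
E
```

```text
plunger_top [(0.51, array([ 0.636, -0.021])), (0.43, array([0.543, 0.095]))]
marker_mid []
petri_dish [(0.7, array([0.461, 0.238]))]
carton [(0.6, array([ 0.547, -0.236]))]
small_bottle []
tall_bottle [(0.92, array([0.643, 0.068]))]
[ 0.61930936 -0.03051656  0.26524488] 22.775
```

```bash
python3 -c "
from bench import env; print(env.sign_off())"
```

```text
the job is handed in; nothing more can be done
None
```

I finished all the steps and handed the job in at about 23 s (no verdict came back): the marker pushed the carriage about 30 mm to a firm stop and was laid down about 0.2 m from the pipette, then the plunger was held about a second at each stop and let up; I saw no sign of a bystander having moved, though the last look missed the small bottle and the marker.

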